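# Unlatch the big battery pack from its charger

### The job

The cordless sole trimmer needs its big battery: press in the snap tab on the big pack and, keeping it pressed, lift the pack straight up out of its charger. Set it down gently, without dropping it, so that it stands upright near the middle of the round cork mat, and let go of it. Leave the small pack seated in its own charger.

Things in the scene. Friction and masses are not known exactly. Their poses are not given: they have to be found in the camera images.
- big_pack: Big battery pack, grey, 0.3-0.65 kg, 90 mm tall, black foot 30 mm deep in a black charger fixed to the bench (rim 40 mm above bench, 100 x 82 mm, turned as the pack). Origin: underside, 10 mm above bench while seated; z up, x out of the face with the tab. Body x -22 to +18 mm; foot 60 mm wide (y), head (z 34-90) 76 mm wide. Play 1.5 mm; free once lifted straight up 30 mm.
- big_latch (a joint): Big pack's snap tab, m pressed: 0 out (latched), 0.009 fully in, free from 0.007; springs back; 4 N to start, 12 N in. Black leaf before the pack's +x face, moves along -x. Ribbed pad: pack y -16 to 16, z 36 to 66, outer face x +33 mm (+24 pressed). Its foot hooks under the charger's lip. Pinching pad and -x face together (55 mm, pressed 46) presses the tab and grips the pack.
- small_pack: The small battery pack, to be left alone: like the big one, same kind of tab, foot and charger, but only 70 mm tall and its grey head only 48 mm wide in y. Origin and axes as on the big pack.
- mat: Round cork mat fixed flat on the bench, 170 mm across, 5 mm thick. Origin at the centre of its underside, on the bench; z up.

How it is judged:
By the outcome, as a careful person would: the job done as asked, in the order asked, and still so for the second after the job is handed in, with the robot touching nothing.
It also fails if it takes over 45 s, if anything falls off the work surface, if the arm or the gripper's body presses on something with over 40 N, if the wrist force passes 120 N, or if a joint passes its speed limit or range.

### The arm

A 6-joint arm with a two-finger parallel gripper is mounted at the origin on the work surface. World frame = base frame: x ahead of the robot, y to its left, z up, the work surface at z = 0. Lengths are in mm, angles in rad, forces in N, time in s.
With the tool pointing down it reaches from about 350 to 975 mm from the base axis. Payload 7.1 kg.
Tool frame: the origin (TCP) lies between the finger pads; the fingertips stand 17 mm ahead of it and the grasp point (between the pads) lies 2 mm behind it; z points along the fingers, y is the line along which they close (so a half turn about z gives the same grasp; the last joint's range is limited). The gripper opens to 88 mm and grips with 3 to 60 N. Pads are 20 mm wide; open, the fingers measure 115 mm over their backs; the gripper's body (75 mm by 178 mm) begins 61 mm behind the grasp point.
Start: joints at [1.089, 0.423, 1.63, -0, 1.089, -0.019], TCP at [279.002, 559.252, 239.675] pointing down, gripper open.
Joint ranges: [-3, 3], [-0.9, 2.11], [0.09, 2.58], [-1.31, 4.45], [0.11, 2.69], [-2.54, 2.54]. Speed limits (rad/s): [2.39, 2.39, 3.01, 3.14, 3.14, 3.14].

### API

Orientations are given as a rotation vector (axis times angle).
In Python, from workcell import ctrl, get_image, get_obs gives the robot as it stands (ctrl), with the cameras as plain functions and the readings as plain functions.
- The arm moves only by the shell command python3 jog.py [OPENING], which reads ROWS from standard input. ROWS is 1 to 5 rows, one to a line, with the numbers parted by spaces; each row has 6 numbers: dx, dy, dz in units of 5 mm, then a rotation vector rx, ry, rz in units of 0.1 rad; each row shifts and turns the commanded pose from where the row before left it, along the tool's axes as they then stand; what a row does not reach is not made up. A row lasts 1/12 s, in which the tool goes at most 41.7 mm and 0.125 rad, less where a joint would pass 70% of its speed; a pose out of reach is approached as far as the arm can. OPENING is the finger opening in mm, set as the command begins (- or left out keeps the last). The fingers move at their own pace and stop on an object; the grip force is fixed at half the most. Time passes only in rows, so rows that do not move let the fingers close. It prints the time, the measured TCP pose, the force, the opening and the grip force at its end. Input that does not fit is refused with a message, and nothing moves.
- get_obs(): the state, without advancing time (a new reading comes with each control period).
- get_image(name): name is "side" or "top" or "wrist"; returns a dict with "img" (384x512x3 uint8, red, green, blue), "fx", "fy", "cx", "cy" (pixels), "k1" (the pictures are not rectified: a ray, as slopes to the right and down, at radius r is drawn at 1 + k1 r^2 times it, then the intrinsics apply), "R" (3x3) and "t" (3): a world point X has camera coordinates R X + t. Camera axes: x right, y down, z forward; pixel columns grow to the right and rows downward; lengths in mm; the calibration is good to about 2 mm. A picture is of the moment at which its call begins. There is no depth.
- ctrl.close_job(): hands the job in; it is judged then, once.
The state is a dict: "t": time; "qpos": joint angles; "qvel": joint speeds; "joint_torque": joint torques, N m; "ee_pos": TCP position; "orientation": TCP orientation; "ft_force": force on the tool from outside, world axes, zero at the start; "moment": the same for the moment, N m; "width": finger opening in mm; "grasp_force": force on a finger pad.
Only numpy, scipy, OpenCV 4.12 (cv2) and the standard library are available. Lean on these libraries where they do the work, as an engineer would, in place of code of your own. Each camera call takes 0.05 s, during which the arm holds its last target. There are 200 camera calls.

## Working session

There is one attempt and no reset: what is moved stays moved. The work goes in short steps, Python scripts to look and compute and a shell command to move; the robot and the scene stay as the last step left them, time stands still between calls to the robot, and variables do not carry over. Pictures are saved under pics/ and viewed, at most 10 in all, crops included, and the job is handed in when it is done.

```bash
ls; mkdir -p pics
python3 - <<'E'
from workcell import ctrl, get_image, get_obs
import cv2,numpy as np
o=get_obs();print(o['t'],o['ee_pos'],o['orientation'],o['width'])
ims=[]
for n in ["side","top"]:
    d=get_image(n);np.savez(f"pics/{n}0.npz",**d)
    cv2.imwrite(f"pics/{n}0.png",cv2.resize(d["img"][:,:,::-1],(800,600)));print(n,d["fx"],d["cx"],d["cy"],d["k1"],d["R"],d["t"])
E
```

```text
jog.py
pics
workcell.py
0.0 [278.74839053 558.78665324 238.89462091] [-7.20357996e-01 -3.05748771e+00  2.34118207e-03] 87.77730456488565
side 490.38723543852467 262.89677009535393 193.62545503917508 -0.023956584445297264 [[ 0.75016642 -0.66120975  0.00721185]
 [-0.50220803 -0.57680032 -0.64427361]
 [ 0.43015979  0.47969058 -0.76476108]] [-400.29185154  308.15212531  800.92516523]
top 360.2630010289081 253.67645614208922 191.76903128129175 -0.03394119613622746 [[-0.02856427 -0.99928409 -0.02480688]
 [-0.9895701   0.03177457 -0.14050405]
 [ 0.14119169  0.02053475 -0.98976928]] [ 25.85548609 541.06612007 689.26359818]
```

View pics/side0.png

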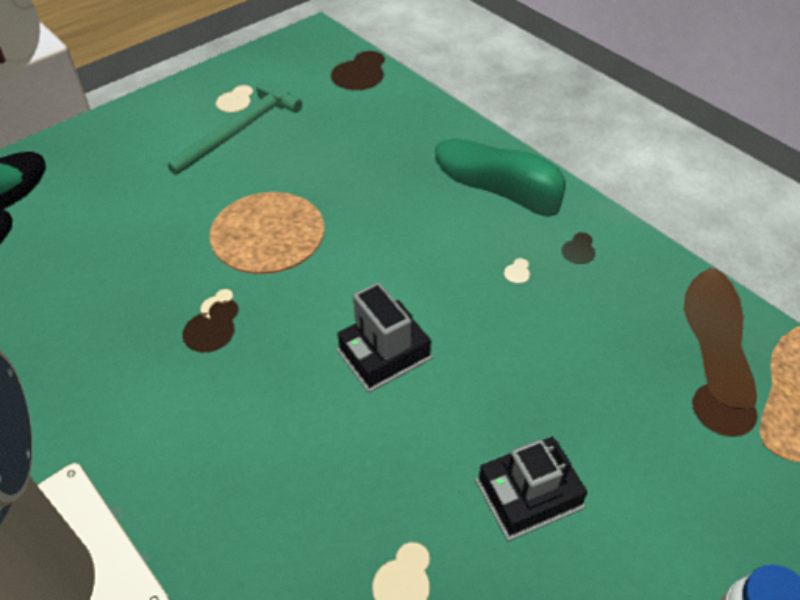

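View pics/top0.png

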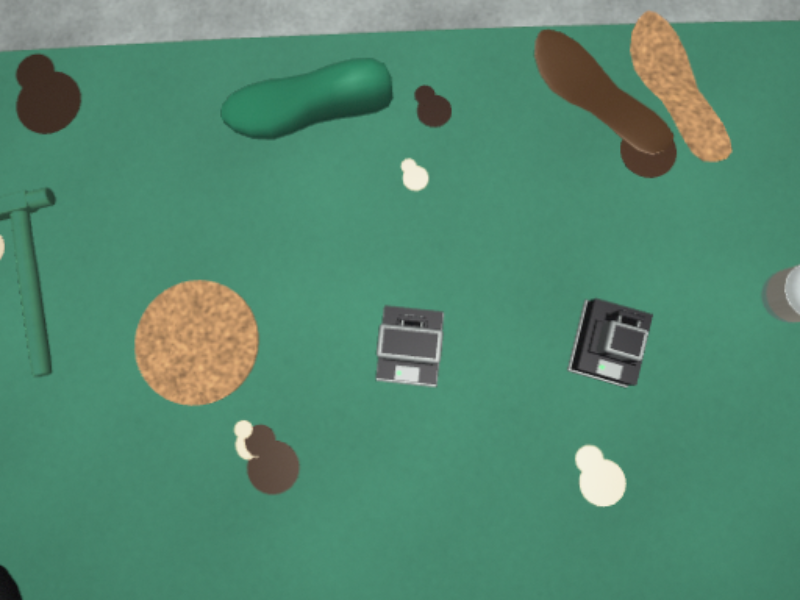

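The side view shows the big pack at about (383,320), the small one at (538,470) and the mat at (267,232). The top view has the big pack's head at (410,343) with its tab towards image-up (world +x). The mat is at (197,342) and the small pack at (627,340).

```bash
cat > h.py <<'E'
import cv2,numpy as np
def ray(d,p):
    K=np.array([[d["fx"],0,d["cx"]],[0,d["fy"],d["cy"]],[0,0,1.]])
    u=cv2.undistortPoints(np.float64(p).reshape(-1,1,2),K,np.array([float(d["k1"]),0,0,0]))[:,0]
    R=np.array(d["R"]);t=np.array(d["t"])
    return -R.T@t, np.c_[u,np.ones(len(u))]@R
def cast(d,p,z):
    c,r=ray(d,p); return c+r*((z-c[2])/r[:,2])[:,None]
def proj(d,X):
    K=np.array([[d["fx"],0,d["cx"]],[0,d["fy"],d["cy"]],[0,0,1.]])
    return cv2.projectPoints(np.float64(X).reshape(-1,1,3),cv2.Rodrigues(np.array(d["R"]))[0],np.array(d["t"]),K,np.array([float(d["k1"]),0,0,0]))[0][:,0]
E
python3 - <<'E'
from h import *
out=[]
for n,box,mbox in [("top",(230,185,300,265),(80,170,175,270)),("side",(205,170,290,260),(125,115,215,180))]:
    d=np.load(f"pics/{n}0.npz");im=d["img"];hsv=cv2.cvtColor(im,cv2.COLOR_RGB2HSV)
    m=((hsv[...,0]>5)&(hsv[...,0]<22)&(hsv[...,1]>80)&(hsv[...,2]>120)).astype(np.uint8)
    x0,y0,x1,y1=mbox;k=np.zeros_like(m);k[y0:y1,x0:x1]=m[y0:y1,x0:x1]
    c=max(cv2.findContours(k,0,2)[0],key=cv2.contourArea)
    P=cast(d,c[:,0].astype(float),5)[:,:2];print(n,"mat",cv2.minEnclosingCircle(P.astype(np.float32)),cv2.fitEllipse(P.astype(np.float32)))
    x0,y0,x1,y1=box
    g=((hsv[...,1]<45)&(hsv[...,2]>95)).astype(np.uint8);k=np.zeros_like(g);k[y0:y1,x0:x1]=g[y0:y1,x0:x1]
    for c in cv2.findContours(k,0,2)[0]:
        if cv2.contourArea(c)<40: continue
        P=cast(d,c[:,0].astype(float),100)[:,:2].astype(np.float32);r=cv2.minAreaRect(P);print(n,r,cv2.boxPoints(r).round(1).tolist())
    out.append(cv2.resize(im[box[1]:box[3],box[0]:box[2],::-1],(400,400),interpolation=cv2.INTER_CUBIC))
cv2.imwrite("pics/crop.png",np.hstack(out))
E
```

```text
top mat ((498.2635803222656, 284.2650451660156), 85.07376861572266) ((498.0251770019531, 284.3799133300781), (167.6025848388672, 168.29286193847656), 163.4821319580078)
top ((471.4539794921875, -3.8451461791992188), (74.58218383789062, 73.20751190185547), 82.07897186279297) [[430.1000061035156, -35.70000076293945], [502.6000061035156, -45.79999923706055], [512.7999877929688, 28.0], [440.29998779296875, 38.099998474121094]]
side mat ((496.2664489746094, 284.9977722167969), 85.96009063720703) ((496.4957580566406, 284.90240478515625), (167.38734436035156, 169.14181518554688), 122.15680694580078)
side ((420.1821594238281, -77.9843521118164), (55.188629150390625, 109.0041275024414), 44.033668518066406) [[362.5, -58.0], [438.20001220703125, -136.3000030517578], [477.8999938964844, -98.0], [402.1000061035156, -19.600000381469727]]
side ((421.00408935546875, -34.73466873168945), (28.330480575561523, 17.599609375), 81.2422866821289) [[410.20001220703125, -47.400001525878906], [427.5, -50.099998474121094], [431.8999938964844, -22.100000381469727], [414.5, -19.399999618530273]]
side ((479.8310546875, -5.2160491943359375), (75.32958984375, 39.53166961669922), 81.98410034179688) [[455.0, -39.79999923706055], [494.20001220703125, -45.29999923706055], [504.70001220703125, 29.299999237060547], [465.5, 34.79999923706055]]
```

View pics/crop.png

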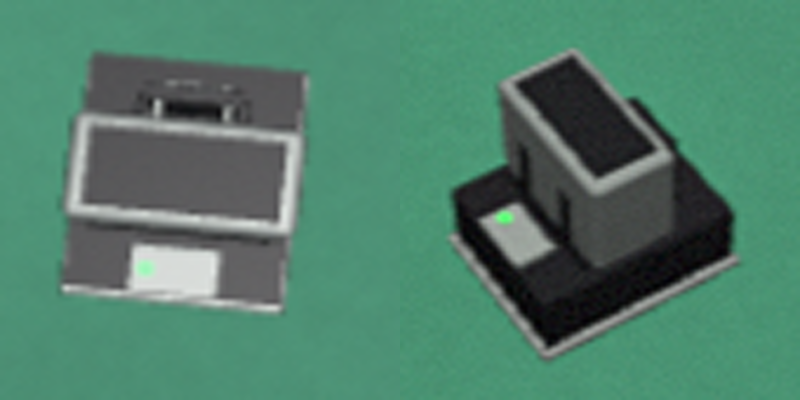

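The crop shows the head's top frame clearly in both views. The tab is on the +x side, at about (190,105) in the left crop, between two ears. Next I cross-check the top-view frame corners and work out the approach.

Run:
```python
from h import *
from scipy.spatial.transform import Rotation as Ro
from workcell import ctrl, get_image, get_obs
d=np.load("pics/top0.npz")
c=np.array([(80,115),(302,132),(294,236),(67,212)])*[70/400,80/400]+[230-.5,185-.5]
P=cast(d,c,100);print(P.round(1),P.mean(0))
o=get_obs();R=Ro.from_rotvec(o['orientation']);M=R.as_matrix();print(M.round(3))
yaw=np.radians(-8);ctr=np.array([479.6,-5.0]);x=np.array([np.cos(yaw),np.sin(yaw)])
org=ctr+2*x;g=org+5.5*x;print("org",org,"grasp",g)
for s in (1,-1):
    T=np.c_[np.cross(s*np.r_[x,0],[0,0,-1]),s*np.r_[x,0],[0,0,-1]]
    print(s,(M.T@(np.r_[g,150]-o['ee_pos'])).round(1),(R.inv()*Ro.from_matrix(T)).as_rotvec().round(3))
```

```text
[[504.2  27.7 100. ]
 [495.8 -43.3 100. ]
 [458.  -39.3 100. ]
 [468.8  32.7 100. ]] [481.71564451  -5.54564708 100.        ]
[[-0.895  0.446 -0.001]
 [ 0.446  0.895 -0.001]
 [ 0.    -0.001 -1.   ]]
org [481.58053614  -5.2783462 ] grasp [487.02701052  -6.04379826]
1 [-438.5 -412.4   89.5] [-1.000e-03  1.000e-03  1.248e+00]
-1 [-438.5 -412.4   89.5] [-1.000e-03 -1.000e-03 -1.894e+00]
```

The rows are not in the units I measure in: shifts go in units of 5 mm and turns go in units of 0.1 rad. I convert before sending: -29.2 mm is -5.84, -27.5 mm is -5.5.

```bash
echo '-5.84 -5.5 1.2 0 0 0
-5.84 -5.5 1.2 0 0 0
-5.84 -5.5 1.2 0 0 0
-5.84 -5.5 1.2 0 0 0
-5.84 -5.5 1.2 0 0 0' | python3 jog.py 88
echo '-5.84 -5.5 1.2 0 0 0
-5.84 -5.5 1.2 0 0 0
-5.84 -5.5 1.2 0 0 0
-5.84 -5.5 1.2 0 0 0
-5.84 -5.5 1.2 0 0 0' | python3 jog.py
echo '-5.84 -5.5 0.6 0 0 0
-5.84 -5.5 0.6 0 0 0
-5.84 -5.5 0.6 0 0 0
-5.84 -5.5 0.6 0 0 0
-5.84 -5.5 0.6 0 0 0' | python3 jog.py
echo '0 0 0 0 0 1.25
0 0 0 0 0 1.25
0 0 0 0 0 1.25
0 0 0 0 0 1.25
0 0 0 0 0 1.25' | python3 jog.py
echo '0 0 0 0 0 1.25
0 0 0 0 0 1.25
0 0 0 0 0 1.25
0 0 0 0 0 1.25
0 0 0 0 0 1.23' | python3 jog.py
echo '0 0 0 0 0 0
0 0 0 0 0 0' | python3 jog.py
python3 - <<'E'
from h import *
from scipy.spatial.transform import Rotation as Ro
from workcell import ctrl, get_image, get_obs
o=get_obs();M=Ro.from_rotvec(o['orientation']).as_matrix();print(o['t'],o['ee_pos'],M.round(3),o['qpos'],M.T@(np.r_[488,-6,130]-o['ee_pos']))
d=get_image("wrist");np.savez("pics/w1.npz",**d)
im=d["img"][:,:,::-1].copy()
x=np.array([np.cos(-.1396),np.sin(-.1396),0]);y=np.array([-x[1],x[0],0])
for a,b in [(18,38),(18,-38),(-22,-38),(-22,38)]:
    p=proj(d,np.array([482.6,-5.4,100])+a*x+b*y)[0];cv2.circle(im,(int(p[0]),int(p[1])),3,(0,0,255),1)
cv2.imwrite("pics/w1.png",cv2.resize(im,(800,600)))
E
```

```text
t: 0.52
ee_pos: [348.2, 369.2, 209.2]
orientation: [-0.719, -3.058, 0.001]
ft_force: [0.6, 0.6, -0.1]
width: 88.0
grasp_force: 0.0
t: 0.93
ee_pos: [417.6, 181.0, 179.4]
orientation: [-0.72, -3.058, -0.0]
ft_force: [0.2, 0.6, 0.0]
width: 87.8
grasp_force: 0.0
t: 1.35
ee_pos: [486.9, -7.4, 164.4]
orientation: [-0.721, -3.058, -0.0]
ft_force: [0.1, 0.4, 0.7]
width: 87.9
grasp_force: 0.0
t: 1.77
ee_pos: [486.5, -5.7, 164.4]
orientation: [-1.634, -2.682, 0.001]
ft_force: [0.2, 0.9, 0.5]
width: 87.8
grasp_force: 0.0
t: 2.18
ee_pos: [486.5, -5.4, 164.4]
orientation: [-2.377, -2.053, 0.001]
ft_force: [-0.5, -0.2, 0.1]
width: 87.9
grasp_force: 0.0
t: 2.35
ee_pos: [486.6, -5.4, 164.5]
orientation: [-2.367, -2.065, 0.0]
ft_force: [0.1, -0.1, -0.5]
width: 87.6
grasp_force: 0.0
2.35 [486.60555812  -5.39856293 164.5190562 ] [[ 0.136  0.991 -0.   ]
 [ 0.991 -0.136 -0.   ]
 [-0.    -0.    -1.   ]] [-3.55313084e-02  3.34032829e-01  1.98669957e+00 -4.22984410e-05
  8.21266797e-01  1.00736274e-01] [-0.40399993  1.47706133 34.51849518]
```

View pics/w1.png

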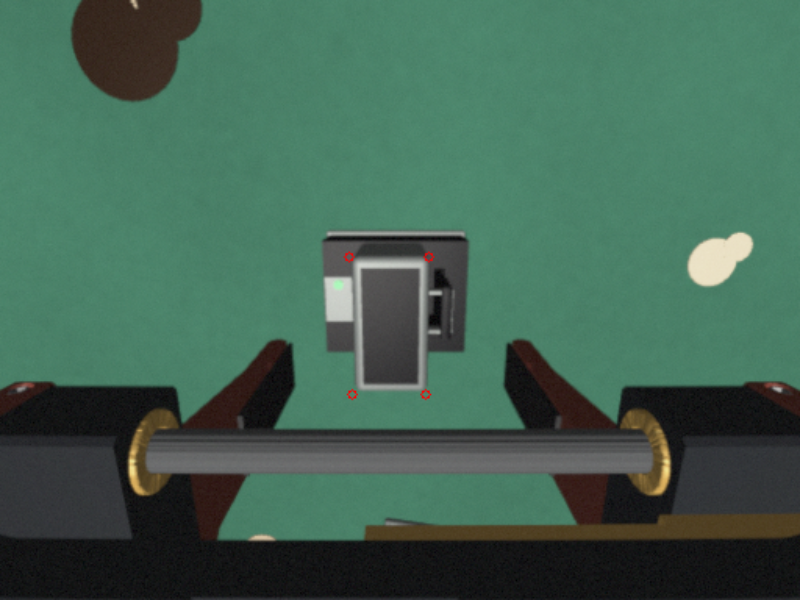

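Wrist view: the head spans (355–429, 258–388) and matches the predicted corners to within about 2 mm. The tab is at (447,310), and the fingers straddle the pack. Descending now.

In the tool's units: 20 mm is 4, 2 mm is 0.4.

```bash
echo '0 0.4 4 0 0 0
0 0 4 0 0 0
0 0 4 0 0 0
0 0 4 0 0 0
0 0 2.6 0 0 0' | python3 jog.py
echo '0 0 1.6 0 0 0
0 0 0 0 0 0
0 0 0 0 0 0' | python3 jog.py
echo '0 0 0 0 0 0
0 0 0 0 0 0
0 0 0 0 0 0
0 0 0 0 0 0
0 0 0 0 0 0' | python3 jog.py 30
echo '0 0 0 0 0 0
0 0 0 0 0 0
0 0 0 0 0 0
0 0 0 0 0 0
0 0 0 0 0 0' | python3 jog.py
```

```text
t: 2.82
ee_pos: [488.0, -5.7, 70.1]
orientation: [-2.367, -2.064, 0.002]
ft_force: [0.2, -0.0, 0.4]
width: 88.0
grasp_force: 0.0
t: 3.07
ee_pos: [488.7, -5.7, 63.6]
orientation: [-2.37, -2.062, 0.001]
ft_force: [0.3, -0.2, 0.4]
width: 87.9
grasp_force: 0.0
t: 3.48
ee_pos: [489.0, -5.7, 64.1]
orientation: [2.371, 2.06, 0.001]
ft_force: [-0.5, -0.2, -0.0]
width: 57.9
grasp_force: 0.0
t: 3.9
ee_pos: [485.8, -5.3, 64.3]
orientation: [-2.368, -2.058, 0.006]
ft_force: [-10.9, 1.8, 20.2]
width: 45.1
grasp_force: 30.1
```

Width is 45 mm, so the tab is fully in. The arm has been pulled 3 mm towards −x by the pressed tab, so I relieve that before lifting.

```bash
echo '0 -0.2 0 0 0 0
0 -0.2 0 0 0 0
0 -0.2 0 0 0 0
0 0 0 0 0 0
0 0 0 0 0 0' | python3 jog.py
```

```text
t: 4.32
ee_pos: [485.5, -5.2, 64.3]
orientation: [-2.371, -2.061, 0.0]
ft_force: [-3.5, -0.1, 9.8]
width: 45.1
grasp_force: 30.0
```

In the tool's units: -3 mm is -0.6, -2 mm is -0.4.

```bash
echo '0 -0.2 -0.4 0 0 0
0 0 -0.6 0 0 0
0 0 -0.6 0 0 0
0 0 -0.6 0 0 0
0 0 -0.6 0 0 0' | python3 jog.py
echo '0 0 -0.8 0 0 0
0 0 -1 0 0 0
0 0 -1 0 0 0
0 0 -1 0 0 0
0 0 -1 0 0 0' | python3 jog.py
```

```text
t: 4.73
ee_pos: [484.7, -5.1, 77.8]
orientation: [-2.371, -2.06, 0.0]
ft_force: [0.6, 0.4, -3.5]
width: 45.1
grasp_force: 30.0
t: 5.15
ee_pos: [484.9, -5.1, 102.3]
orientation: [2.371, 2.061, 0.0]
ft_force: [-0.4, -0.7, -4.1]
width: 44.7
grasp_force: 30.0
```

```bash
echo '0 0 -1.6 0 0 0
0 0 -1.6 0 0 0
0 0 -1.6 0 0 0
0 0 -1.6 0 0 0
0 0 0 0 0 0' | python3 jog.py
python3 - <<'E'
from h import *
from scipy.spatial.transform import Rotation as Ro
from workcell import ctrl, get_image, get_obs
o=get_obs();M=Ro.from_rotvec(o['orientation']).as_matrix();print(o['ee_pos'],o['ft_force'],o['moment'],M.T@(np.r_[498.3,284.6,o['ee_pos'][2]]-o['ee_pos']))
d=get_image("side");np.savez("pics/s2.npz",**d)
cv2.imwrite("pics/s2.png",cv2.resize(d["img"][120:280,160:340,::-1],(720,600)))
E
```

```text
t: 5.57
ee_pos: [485.9, -5.2, 135.5]
orientation: [2.37, 2.059, 0.003]
ft_force: [-0.2, 0.5, -4.6]
width: 44.5
grasp_force: 30.0
[485.85708857  -5.15815334 135.50638074] [-0.2299075   0.45103632 -4.57076987] [-0.03468376  0.01644342  0.03812127] [ 2.88658200e+02 -2.81257378e+01  1.20439510e-02]
```

View pics/s2.png

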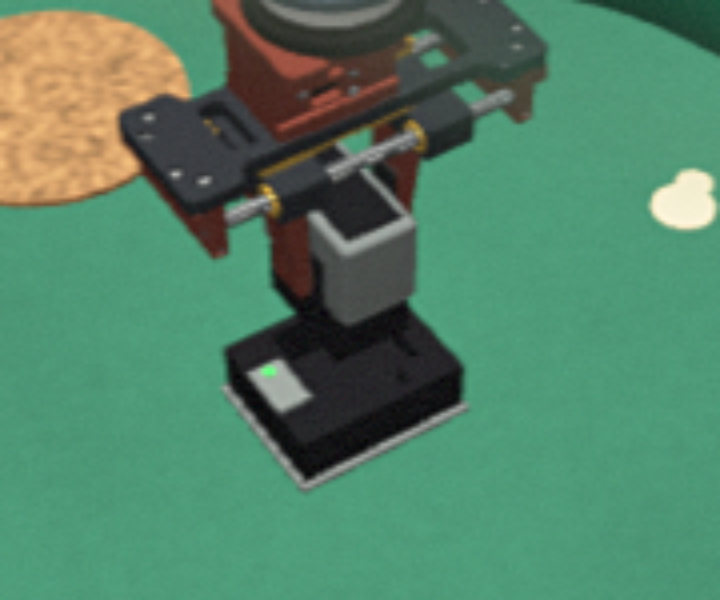

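The side view shows the pack lifted clear of the big charger, whose empty socket is at (380,350), upright and pinched between the fingers. Next I carry it to the mat at constant height.

In the tool's units: 28 mm is 5.6, 20 mm is 4.

```bash
echo '2 -0.2 0 0 0 0
4 -0.4 0 0 0 0
5.6 -0.54 0 0 0 0
5.6 -0.54 0 0 0 0
5.6 -0.54 0 0 0 0' | python3 jog.py
echo '5.6 -0.54 0 0 0 0
5.6 -0.54 0 0 0 0
5.6 -0.54 0 0 0 0
5.6 -0.54 0 0 0 0
5.6 -0.54 0 0 0 0' | python3 jog.py
echo '4 -0.4 0 0 0 0
2.94 -0.28 0 0 0 0
0 0 0 0 0 0
0 0 0 0 0 0' | python3 jog.py
echo '0 0 2 0 0 0
0 0 3 0 0 0
0 0 3 0 0 0
0 0 2.4 0 0 0
0 0 1.6 0 0 0' | python3 jog.py
echo '0 0 0.8 0 0 0
0 0 0 0 0 0
0 0 0 0 0 0' | python3 jog.py
python3 - <<'E'
from h import *
from workcell import ctrl, get_image, get_obs
o=get_obs();print(o['ee_pos'],o['ft_force'],o['moment'])
d=get_image("side")
cv2.imwrite("pics/s3.png",cv2.resize(d["img"][50:210,80:260,::-1],(720,600)))
E
```

```text
t: 6.03
ee_pos: [489.1, 110.9, 133.1]
orientation: [-2.372, -2.059, 0.001]
ft_force: [0.4, 1.6, -3.5]
width: 44.9
grasp_force: 30.0
t: 6.45
ee_pos: [494.9, 251.8, 133.0]
orientation: [-2.371, -2.061, 0.002]
ft_force: [0.8, -0.5, -2.9]
width: 44.9
grasp_force: 30.0
t: 6.78
ee_pos: [496.6, 285.0, 133.0]
orientation: [-2.37, -2.062, 0.002]
ft_force: [-0.4, 0.4, -4.8]
width: 44.7
grasp_force: 30.0
t: 7.2
ee_pos: [496.5, 283.1, 71.7]
orientation: [-2.372, -2.059, 0.004]
ft_force: [0.0, -0.6, -2.9]
width: 44.9
grasp_force: 30.0
t: 7.45
ee_pos: [497.6, 284.5, 69.7]
orientation: [2.372, 2.06, 0.0]
ft_force: [0.3, -0.7, -4.4]
width: 44.8
grasp_force: 30.0
[497.5626402  284.49404925  69.72443648] [ 0.27612339 -0.7479458  -4.4055833 ] [-0.00042774  0.04659473 -0.04275643]
```

View pics/s3.png

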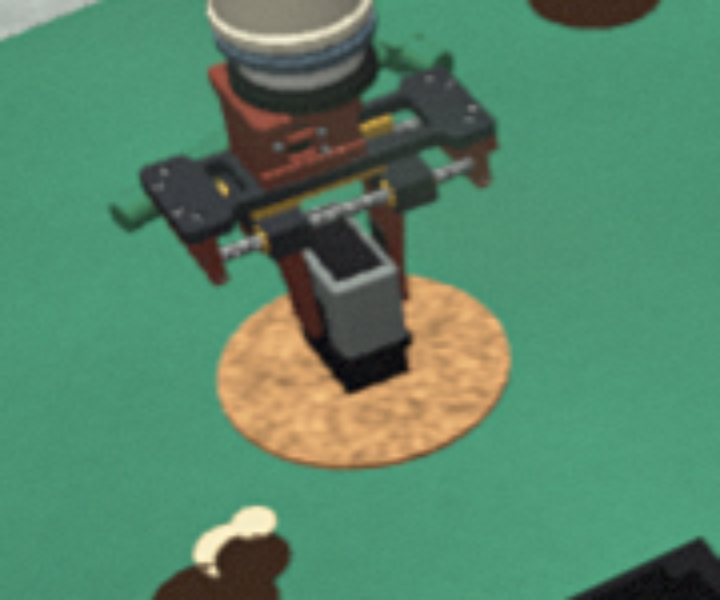

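The pack hangs upright just above the middle of the mat (foot at (360,380)), with roughly 10 mm to go. I lower the rest slowly, watching the force.

In the tool's units: 3 mm is 0.6, 2 mm is 0.4.

```bash
echo '0 0 0.6 0 0 0
0 0 0.4 0 0 0
0 0 0.3 0 0 0
0 0 0.2 0 0 0
0 0 0 0 0 0' | python3 jog.py
echo '0 0 0.14 0 0 0
0 0 0.14 0 0 0
0 0 0 0 0 0' | python3 jog.py
```

```text
t: 7.92
ee_pos: [497.2, 284.7, 62.1]
orientation: [-2.371, -2.061, 0.0]
ft_force: [0.5, -0.8, -3.4]
width: 44.8
grasp_force: 30.0
t: 8.17
ee_pos: [497.3, 284.7, 60.7]
orientation: [-2.371, -2.061, 0.0]
ft_force: [0.1, 0.3, -3.3]
width: 44.6
grasp_force: 30.0
```

In the tool's units: 0.6 mm is 0.12, 0.4 mm is 0.08.

```bash
echo '0 0 0.12 0 0 0
0 0 0.08 0 0 0
0 0 0 0 0 0' | python3 jog.py
echo '0 0 0.1 0 0 0
0 0 0 0 0 0
0 0 0 0 0 0' | python3 jog.py
```

```text
t: 8.42
ee_pos: [497.3, 284.6, 59.7]
orientation: [-2.371, -2.061, 0.0]
ft_force: [0.0, 0.2, -3.9]
width: 44.9
grasp_force: 30.0
t: 8.67
ee_pos: [497.4, 284.7, 59.5]
orientation: [-2.371, -2.061, -0.0]
ft_force: [-2.0, -0.4, 0.4]
width: 45.1
grasp_force: 30.0
```

Contact made. I open in small steps and shift the tool +y by half of each, so the springing tab does not push the pack over.

In the tool's units: 0.3 mm is 0.06, 0.5 mm is 0.1.

```bash
echo '0 0.1 0.06 0 0 0
0 0 0 0 0 0' | python3 jog.py 46
echo '0 0.1 0 0 0 0
0 0.1 0 0 0 0
0 0 0 0 0 0' | python3 jog.py 48
echo '0 0.1 0 0 0 0
0 0.1 0 0 0 0
0 0 0 0 0 0' | python3 jog.py 50
echo '0 0.1 0 0 0 0
0 0.1 0 0 0 0
0 0 0 0 0 0' | python3 jog.py 52
echo '0 0.1 0 0 0 0
0 0.1 0 0 0 0
0 0 0 0 0 0' | python3 jog.py 54
echo '0 0.1 0 0 0 0
0 0.1 0 0 0 0
0 0 0 0 0 0' | python3 jog.py 56
```

```text
t: 8.83
ee_pos: [497.8, 284.6, 59.2]
orientation: [-2.371, -2.061, 0.0]
ft_force: [-1.2, -0.1, 1.7]
width: 46.4
grasp_force: 12.0
t: 9.08
ee_pos: [498.8, 284.5, 59.1]
orientation: [-2.371, -2.06, 0.0]
ft_force: [-2.2, -0.1, 2.7]
width: 48.0
grasp_force: 10.7
t: 9.33
ee_pos: [499.7, 284.4, 59.1]
orientation: [-2.371, -2.06, 0.0]
ft_force: [-3.6, 0.9, 4.6]
width: 50.0
grasp_force: 9.4
t: 9.58
ee_pos: [500.7, 284.3, 59.1]
orientation: [-2.371, -2.06, 0.0]
ft_force: [-3.2, 1.4, 4.2]
width: 52.0
grasp_force: 8.0
t: 9.83
ee_pos: [501.7, 284.1, 59.1]
orientation: [-2.371, -2.06, 0.0]
ft_force: [-3.2, 1.7, 4.5]
width: 54.1
grasp_force: 6.3
t: 10.08
ee_pos: [502.8, 283.8, 58.8]
orientation: [-2.371, -2.061, 0.0]
ft_force: [-1.8, 1.0, 1.0]
width: 56.3
grasp_force: 1.3
```

```bash
echo '0 0 0 0 0 0
0 0 0 0 0 0
0 0 0 0 0 0' | python3 jog.py 62
echo '0 0 0 0 0 0
0 0 0 0 0 0
0 0 0 0 0 0
0 0 0 0 0 0
0 0 0 0 0 0' | python3 jog.py 88
echo '0 0 -1 0 0 0
0 0 -2 0 0 0
0 0 -4 0 0 0
0 0 -5 0 0 0
0 0 -6 0 0 0' | python3 jog.py
echo '0 0 -6 0 0 0
0 0 -6 0 0 0
6 0 0 0 0 0
6 0 0 0 0 0
6 0 0 0 0 0' | python3 jog.py
echo '6 0 0 0 0 0
6 0 0 0 0 0
6 0 0 0 0 0
0 0 0 0 0 0
0 0 0 0 0 0' | python3 jog.py
python3 - <<'E'
from h import *
from workcell import ctrl, get_image, get_obs
a=[]
for n,(x,y) in dict(side=(100,90),top=(60,150)).items():
    d=get_image(n); a.append(cv2.resize(d["img"][y:y+120,x:x+120,::-1],(400,400)))
    if n=="side": b=cv2.resize(d["img"][230:350,290:410,::-1],(400,400))
cv2.imwrite("pics/end.png",np.hstack(a))
E
```

```text
t: 10.33
ee_pos: [503.2, 283.9, 58.9]
orientation: [2.371, 2.06, 0.001]
ft_force: [-0.5, -0.1, -0.1]
width: 61.8
grasp_force: 0.0
t: 10.75
ee_pos: [502.8, 283.9, 59.0]
orientation: [2.371, 2.061, 0.0]
ft_force: [-0.1, -0.3, -0.6]
width: 87.5
grasp_force: 0.0
t: 11.17
ee_pos: [502.0, 283.5, 149.7]
orientation: [-2.371, -2.06, 0.003]
ft_force: [1.1, -0.2, -0.0]
width: 87.8
grasp_force: 0.0
t: 11.58
ee_pos: [515.9, 374.0, 211.5]
orientation: [2.372, 2.059, 0.005]
ft_force: [-0.3, -1.7, -0.2]
width: 87.6
grasp_force: 0.0
t: 12.0
ee_pos: [527.6, 463.2, 209.5]
orientation: [2.369, 2.063, 0.001]
ft_force: [-0.3, -0.9, 0.1]
width: 88.0
grasp_force: 0.0
```

View pics/end.png

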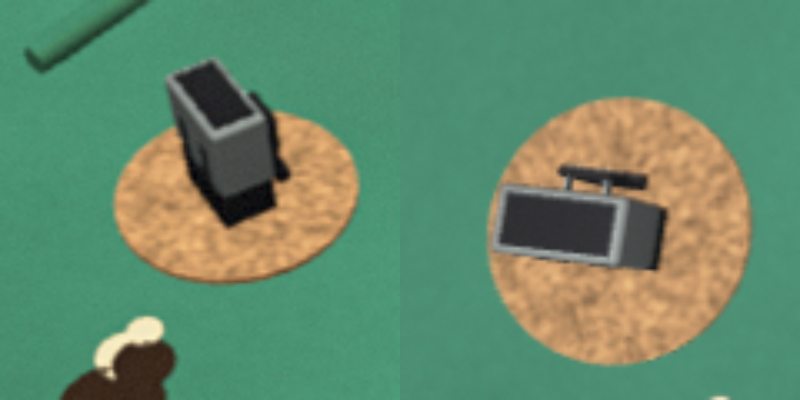

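The final pictures show the pack standing upright with its tab out, foot at (235,205) in the left crop, close to the mat centre at (237,197). The gripper is clear, so I hand in.

```bash
python3 -c "
from workcell import ctrl, get_image, get_obs
print(ctrl.close_job())"
```

```text
the job is handed in; nothing more can be done
None
```

The big pack is unlatched, lifted out of its charger and standing upright near the middle of the cork mat, let go with the gripper clear; the small pack was not touched, and the job was handed in at about 12 s (no verdict returned).

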